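Power up the microscope bench: main isolator, then lamp supply

ROBOT

A 7-joint arm with a two-finger parallel gripper is mounted at the origin on the work surface. World frame = base frame: x ahead of the robot, y to its left, z up, the work surface at z = 0. Lengths are in m, angles in rad, forces in N, time in s.
With the tool pointing down it reaches from about 0.425 to 0.95 m from the base axis. Payload 4.7 kg.
Tool frame: the origin (TCP) lies between the finger pads; the fingertips stand 25 mm ahead of it and the grasp point (between the pads) lies 6 mm ahead of it; x points along the fingers, z is the direction in which the jaws open and shut, and the axes are right-handed (so a half turn about x gives the same grasp; the last joint's range is limited). The gripper opens to 85 mm and grips with 20 to 120 N. Pads are 22 mm wide; open, the fingers measure 114 mm over their backs; the gripper's body (76 mm by 85 mm) begins 54 mm behind the grasp point. The pads swing forward as they close: fully open they stand 13 mm farther back than shut.
Start: joints at [1.284, 0.469, -0.049, 1.532, 0.024, 1.141, -0.082], TCP at [0.172, -0.653, 0.256] pointing down, gripper open.
Joint ranges: [-2.59, 2.59], [-0.33, 1.99], [-1.39, 1.29], [0.1, 2.45], [-1.04, 4.18], [0.21, 1.99], [-2.66, 2.66]. Speed limits (rad/s): [2.57, 2.57, 3.14, 3.14, 3.14, 3.14, 3.14].

INTERFACE

Orientations are given as a 3x3 rotation matrix whose columns are the frame's x, y, z axes.
In Python, from rig import * gives the robot as it stands. Calls block until the motion is done:
- movep(position, orientation): joint-space move of the TCP to a pose.
- move_l(position, attitude=None, feed=0.15, until_force=None): straight line of the TCP; attitude=None keeps the orientation; feed is the mean speed in m/s. With until_force (N) it stops when the force on the tool has changed by that much, and returns True; else False.
- move_joints(angles): joint-space move.
- command_gripper(opening, newtons=None): finger opening in m; newtons is the grip in N (None keeps the last); returns when the fingers have stopped.
- sleep(seconds).
- inverse_kinematics(position, orientation): joint angles nearest the present ones, or None.
- sense(): the state.
- camera(name): name is "side" or "top" or "wrist"; returns (picture, depth): 420x560x3 uint8, red, green, blue; 420x560 float32, m along the optical axis (not along the pixel's ray), 0 where there is no reading.
- camera_params(name): a dict with "K" (3x3 intrinsics, pixels), "dist" ([k1, k2, p1, p2, k3] as OpenCV has them; the pictures are not rectified), "position" and "rotation" of the camera in the world; the wrist camera has in their place "tool_from_camera" (4x4, takes a point from camera to tool coordinates, whose origin is the TCP and whose axes are the tool frame's). Camera axes: x right, y down, z forward; pixel columns grow to the right and rows downward; lengths in m; the calibration is good to about 2 mm. A picture is of the moment at which its call begins: read the wrist's pose just before it. camera_params takes no time and is no camera call.
A pose or a line that the arm cannot do raises Unreachable and nothing moves.
- finish_job(): hands the job in, once; it reports no verdict.
The state is a dict: "time_s": time; "joint_pos": joint angles; "qd": joint speeds; "joint_efforts": joint torques, N m; "position": TCP position; "tcp_rot": TCP orientation; "wrist_force": force on the tool from outside, world axes, zero at the start; "ft_torque": the same for the moment, N m; "finger_gap": finger opening in m.
Only numpy, scipy, OpenCV 4.12 (cv2) and the standard library are available. Lean on these libraries where they do the work, as an engineer would, in place of code of your own. Each camera call takes 0.05 s, during which the arm holds its last target.

TASK

Power up the microscope bench: turn the large main isolator handle (on the wide console under the steel guard bar) a quarter turn clockwise until it is fully home in its on position, and only then turn the small lamp handle on the narrow box clockwise fully to on as well. Leave both handles on and let go of them, and leave the other things on the bench standing where they are.

Things in the scene. Friction and masses are not known exactly. Their poses are not given: they have to be found in the camera images.
- main_box: Fixed white wide console, 150 mm deep (x), 180 wide (y), 50 high at the front; its top panel rises at 30 degrees to a 137 mm high rear. Origin: centre of its underside; x to the rear, z up; the front (-x) faces roughly to the robot's left. The large handle turns on the middle of the panel (93 mm up, over the origin). Ring mark left of it = off, stroke up-slope = on.
- main_guard (a point): Middle of the guard bar, 255 mm above the bench, over main_box's origin: fixed 10 mm steel rod along the box's y. At y = +-82 mm it bends back, level, to x = 66 mm and there goes down into the box. It bars the way from straight above: come to the large handle tilted, along the panel's normal. Axes as main_box.
- main_grip (a point): Rotary handle: upright black bar 80 mm long, 16 thick, from 12 to 48 mm above the panel, on a turning hub 56 mm across. Point on the axis, 36 mm above the panel: grip here, across the thickness. z: panel's outward normal, 30 deg from vertical, leaning to the box's front; y: along the bar to its pointer end (thin white line); x: across the bar. Axes turn with it.
- main_handle (a joint): Large main handle angle, rad. 0 = off: bar level, pointer to the left seen facing the panel. 1.571 = on: bar up the slope, pointer up. Grows clockwise seen facing the panel (about minus z of main_grip). Hard stops at both ends. An over-centre detent holds it at either stop with about 0.1 Nm, less towards the middle: let go past 1.0 it swings home to on, below 0.55 it falls back to off.
- lamp_box: Fixed white narrow box, 120 mm deep (x), 130 wide (y), 40 high at the front; its top panel rises at 30 degrees to a 109 mm high rear. No guard bar. Origin and axes as main_box. The small handle turns on the middle of the panel (75 mm up, over the origin); same marks. It may stand left or right of the main console.
- lamp_grip (a point): Rotary handle: upright black bar 52 mm long, 13 thick, from 12 to 46 mm above the panel, on a turning hub 40 mm across. Point on the axis, 36 mm above the panel: grip here, across the thickness. z: panel's outward normal, 30 deg from vertical, leaning to the box's front; y: along the bar to its pointer end (thin white line); x: across the bar. Axes turn with it.
- lamp_handle (a joint): Small lamp handle angle, rad. 0 = off: bar level, pointer to the left seen facing the panel. 1.571 = on: bar up the slope, pointer up. Grows clockwise seen facing the panel (about minus z of lamp_grip). Hard stops at both ends. An over-centre detent holds it at either stop with about 0.05 Nm, less towards the middle: let go past 1.0 it swings home to on, below 0.55 it falls back to off.
- slidebox: Bystander: loose pale wooden slide box, 97 x 77 mm, 34 mm high. Origin at the centre of its underside.
- slidebox_mid (a point): Middle of the slide box, 17 mm up.
- oil: Bystander: loose small amber bottle, 32 mm diameter, 70 mm high. Origin at the centre of its underside.
- oil_mid (a point): Middle of the bottle, 35 mm up.
- dish: Bystander: loose shut round culture dish, 92 mm diameter, 17 mm high. Origin at the centre of its underside.
- dish_mid (a point): Middle of the dish, 8 mm up.
- canister: Bystander: loose aluminium objective canister, 38 mm diameter, 65 mm high. Origin at the centre of its underside.
- canister_mid (a point): Middle of the canister, 32 mm up.

How it is judged:
By the outcome, as a careful person would: the job done as asked, in the order asked, and still so for the second after the job is handed in, with the robot touching nothing.
It also fails if it takes over 61 s, if anything falls off the work surface, if the arm or the gripper's body presses on something with over 40 N, if the wrist force passes 120 N, or if a joint passes its speed limit or range.

## Working session

There is one attempt and no reset: what is moved stays moved. The work goes in short steps, each a Python script; the robot and the scene stay as the last script left them, time stands still between calls to the robot, and variables do not carry over. Pictures are saved under pics/ and viewed, and the job is handed in when it is done.

```bash
mkdir -p pics; ls; python3 - <<'E'
from rig import *
import cv2, numpy as np
np.set_printoptions(precision=3,suppress=True)
s=sense(); print(s['time_s'],s['position'],s['tcp_rot'],s['finger_gap'])
for n in ('side','top','wrist'):
    p,d=camera(n); cv2.imwrite(f'pics/{n}0.png',p[:,:,::-1]); np.savez(f'{n}0.npz',p=p,d=d)
    print(n,camera_params(n))
E
```

```text
pics
0.0 [ 0.172 -0.652  0.255] [[-0.001  0.967  0.255]
 [ 0.002  0.255 -0.967]
 [-1.    -0.    -0.002]] 0.08553661204243347
side {'K': array([[402.966,   0.   , 284.33 ],
       [  0.   , 402.966, 208.783],
       [  0.   ,   0.   ,   1.   ]]), 'dist': array([-0.048,  0.   ,  0.   ,  0.   ,  0.   ]), 'position': array([ 0.457, -0.972,  0.743]), 'rotation': array([[ 0.982, -0.112,  0.153],
       [-0.188, -0.479,  0.857],
       [-0.023, -0.871, -0.491]])}
top {'K': array([[449.557,   0.   , 285.934],
       [  0.   , 449.557, 208.793],
       [  0.   ,   0.   ,   1.   ]]), 'dist': array([-0.072,  0.   ,  0.   ,  0.   ,  0.   ]), 'position': array([0.41 , 0.014, 1.579]), 'rotation': array([[-0.009, -0.989,  0.148],
       [-1.   ,  0.007, -0.012],
       [ 0.011, -0.148, -0.989]])}
wrist {'K': array([[343.541,   0.   , 279.817],
       [  0.   , 343.541, 207.289],
       [  0.   ,   0.   ,   1.   ]]), 'dist': array([-0.088,  0.   ,  0.   ,  0.   ,  0.   ]), 'tool_from_camera': array([[-0.   , -0.306,  0.952, -0.118],
       [ 0.   , -0.952, -0.306,  0.077],
       [ 1.   ,  0.   ,  0.   ,  0.   ],
       [ 0.   ,  0.   ,  0.   ,  1.   ]])}
```

View pics/side0.png

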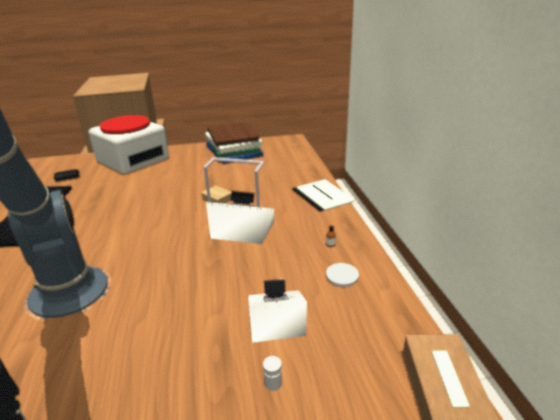

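View pics/top0.png

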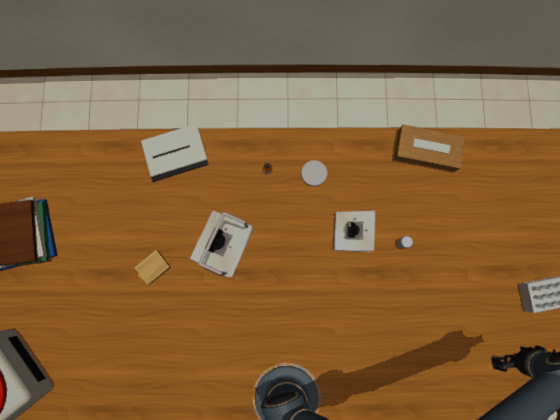

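The top view shows the main console at about (221,243) with its guard bar, the lamp box at (355,231), the canister at (405,242), the slide box at (152,267), the bottle at (267,169) and the dish at (314,173). I'll zoom in and fit positions from depth and colour.

```bash
cat > h.py <<'E'
import numpy as np, cv2
np.set_printoptions(precision=4,suppress=True)
def cloud(d,K,dist,R,t):
    v,u=np.mgrid[:d.shape[0],:d.shape[1]]
    n=cv2.undistortPoints(np.stack([u,v],-1).reshape(-1,1,2).astype(np.float64),K,dist).reshape(d.shape+(2,))
    return np.concatenate([n*d[...,None],d[...,None]],-1)@np.array(R).T+t
def on_plane(uv,z,K,dist,R,t):
    n=cv2.undistortPoints(np.array(uv,float).reshape(-1,1,2),K,dist).reshape(-1,2)
    r=np.c_[n,np.ones(len(n))]@np.array(R).T
    return t+r*((z-t[2])/r[:,2])[:,None]
E
python3 - <<'E'
from rig import *
from h import *
z=np.load('top0.npz');p,d=z['p'],z['d'];c=camera_params('top')
a=cv2.resize(p[200:290,180:280],None,fx=6,fy=6,interpolation=cv2.INTER_CUBIC)
b=cv2.resize(p[200:260,320:420],None,fx=6,fy=6,interpolation=cv2.INTER_CUBIC)
cv2.imwrite('pics/tz1.png',a[:,:,::-1]);cv2.imwrite('pics/tz2.png',b[:,:,::-1])
P=cloud(d,c['K'],c['dist'],c['rotation'],c['position'])
print('table z',np.median(P[300:340,100:250,2]), (d==0).mean())
for n,(u0,u1,v0,v1) in dict(main=(188,255,205,282),lamp=(330,380,205,255)).items():
    Q=P[v0:v1,u0:u1]; m=(Q[...,2]>0.03)&(Q[...,2]<.3)
    q=Q[m]; print(n,q.min(0),q.max(0),len(q))
    # RANSAC-free: low residual plane by iterating
    col=p[v0:v1,u0:u1].astype(int); w=m&(col.min(-1)>150)
    q=Q[w]; 
    A=np.c_[q[:,:2],np.ones(len(q))]; k=np.ones(len(q),bool)
    for _ in range(10):
        s=np.linalg.lstsq(A[k],q[k,2],rcond=None)[0]; k=abs(A@s-q[:,2])<.008
    print(' slope deg',np.degrees(np.arctan(np.hypot(*s[:2]))),'yaw of +x',np.degrees(np.arctan2(s[1],s[0])),k.sum(),len(q))
    r=cv2.minAreaRect(q[k][:,:2].astype(np.float32));print(' rect',r, s@[*r[0],1])
for n,(u0,u1,v0,v1) in dict(slide=(130,175,245,290),oil=(258,276,158,180),dish=(298,330,157,190),can=(395,416,232,253)).items():
    Q=P[v0:v1,u0:u1];q=Q[Q[...,2]>.01];print(n,np.median(q,0),q.min(0),q.max(0))
E
```

```text
table z -0.0017474568396804724 0.004013605442176871
main [0.4108 0.1132 0.032 ] [0.6364 0.3178 0.2658] 2502
 slope deg 29.92377016368149 yaw of +x -113.88742316851314 618 767
 rect ((0.5214622616767883, 0.2169238179922104), (0.1497906744480133, 0.1713791787624359), 66.85371398925781) 0.09231493992328818
lamp [ 0.4923 -0.2993  0.0302] [ 0.6285 -0.1702  0.1201] 1527
 slope deg 29.857517548795897 yaw of +x -93.01854494573892 727 753
 rect ((0.5604197978973389, -0.23435452580451965), (0.11899463087320328, 0.12910929322242737), 86.41815185546875) 0.0734123798088939
slide [0.4425 0.457  0.0314] [0.3848 0.0135 0.0103] [0.5091 0.5193 1.5794]
oil [0.7831 0.0588 0.0453] [0.4098 0.0135 0.0104] [0.8001 0.0738 1.5794]
dish [ 0.7748 -0.1063  0.0163] [ 0.4098 -0.1515  0.0101] [0.8283 0.0135 1.5794]
can [ 0.5192 -0.4105  0.0617] [ 0.4098 -0.4347  0.0134] [0.5396 0.0135 1.5794]
```

View pics/tz1.png

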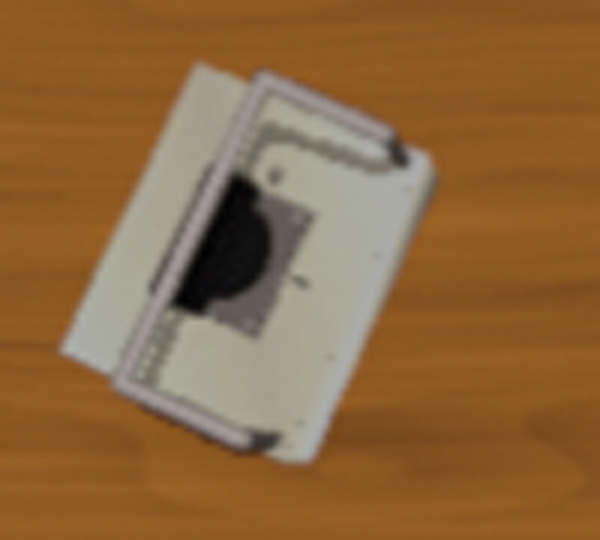

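View pics/tz2.png

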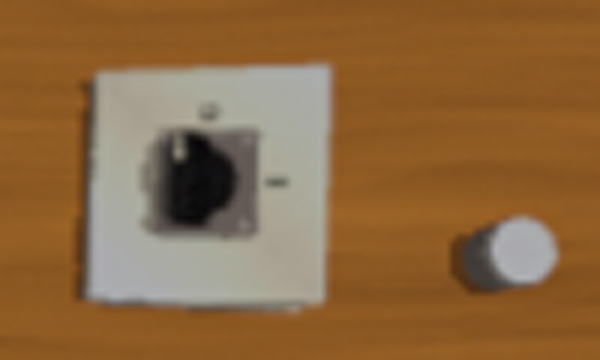

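Both panels fit well: the slope comes out at 29.9° and the centres at 92 mm and 73 mm high. Next I'll check them against the guard bar and handle tops, then plan the poses.

```bash
cat >> h.py <<'E'
def axes(yawdeg):
    a=np.radians(yawdeg); X=np.array([np.cos(a),np.sin(a),0]); Y=np.array([-np.sin(a),np.cos(a),0]); Z=np.array([0,0,1.])
    c,s=np.cos(np.pi/6),np.sin(np.pi/6)
    return X,Y,c*X+s*Z,c*Z-s*X   # box x, box y, upslope, normal
def tool_R(yawdeg,th):  # th = handle angle (cw seen facing panel)
    X,Y,U,N=axes(yawdeg)
    y=-Y*np.cos(th)-U*np.sin(th); x=-N
    return np.c_[x,y,np.cross(x,y)]
E
python3 - <<'E'
from rig import *
from h import *
z=np.load('top0.npz');p,d=z['p'],z['d'];c=camera_params('top')
P=cloud(d,c['K'],c['dist'],c['rotation'],c['position'])
Q=P[200:285,185:262].reshape(-1,3); g=Q[(Q[:,2]>.235)&(Q[:,2]<.275)]
X,Y,U,N=axes(-113.4)
o=np.array([.5215,.2169,0]); l=(g-o)
bx,by=l@X,l@Y; print('guard x,y range',bx.min(),bx.max(),by.min(),by.max(),np.median(g[:,2]))
f=abs(by)<.06; print('front bar x med',np.median(bx[f]),'fit',np.polyfit(by[f],bx[f],1), 'y mid', (by.min()+by.max())/2)
for n,(u0,u1,v0,v1),o,yaw in (('main',(188,255,205,282),o,-113.4),('lamp',(330,380,205,255),np.array([.5604,-.2344,0]),-93.3)):
    X,Y,U,N=axes(yaw); h0=.093 if n=='main' else .075
    Q=P[v0:v1,u0:u1].reshape(-1,3); col=p[v0:v1,u0:u1].reshape(-1,3)
    l=Q-o-[0,0,h0]; hn=l@N; m=(hn>.035)&(hn<.06)&(col.max(1)<110)
    print(n,'handle n',np.median(hn[m]),'u',(l[m]@U).min(),(l[m]@U).max(),'y',(l[m]@Y).min(),(l[m]@Y).max(),m.sum())
    q=None
    for hgt in (.30,.12,.042):
        for th in np.linspace(0,np.pi/2,4):
            q=inverse_kinematics(o+[0,0,h0]+N*hgt,tool_R(yaw,th)); print(hgt,th,q)
E
```

```text
guard x,y range -0.0070855700114257 0.07017810866806677 -0.0866536384485538 0.08844522447926571 0.257538103888728
front bar x med 0.0008897822314637405 fit [0.0284 0.0007] y mid 0.0008957930153559585
main handle n 0.041123355142181586 u -0.008158204496780739 0.11173497437047801 y -0.08414917238372316 0.07996172332035573 47
0.3 0.0 [-0.4011  0.7272 -0.6178  1.0587  0.5212  1.9738  0.2475]
0.3 0.5235987755982988 [-0.4011  0.7272 -0.6178  1.0587  0.5212  1.9738 -0.2761]
0.3 1.0471975511965976 [-0.4011  0.7272 -0.6178  1.0587  0.5212  1.9738 -0.7997]
0.3 1.5707963267948966 [-0.4011  0.7272 -0.6178  1.0587  0.5212  1.9738 -1.3233]
0.12 0.0 [-0.0083  0.9412 -1.1774  1.4561  0.8336  1.8498 -0.0852]
0.12 0.5235987755982988 [-0.018   0.9243 -1.1476  1.4567  0.8162  1.8331 -0.5943]
0.12 1.0471975511965976 [-0.0166  0.9268 -1.152   1.4567  0.8188  1.8355 -1.1201]
0.12 1.5707963267948966 [-0.0778  0.8441 -0.9904  1.4605  0.7274  1.7536 -1.5662]
0.042 0.0 [ 0.017   0.9291 -1.068   1.5911  0.826   1.683  -0.0834]
0.042 0.5235987755982988 [ 0.0213  0.9351 -1.0785  1.5909  0.8321  1.6893 -0.6121]
0.
[... 527 characters left out ...]
963267948966 [ 0.4198  0.3776 -0.7721  1.6824  0.7426  1.4678 -0.5907]
0.12 0.0 [ 0.4684  0.5125 -0.6395  1.8659  0.906   1.1714  0.8811]
0.12 0.5235987755982988 [ 0.464   0.5109 -0.6333  1.8661  0.9034  1.1688  0.3593]
0.12 1.0471975511965976 [ 0.429   0.4988 -0.5842  1.8681  0.883   1.1493 -0.1495]
0.12 1.5707963267948966 [ 0.3586  0.4783 -0.4876  1.8722  0.8436  1.1134 -0.644 ]
0.042 0.0 [ 0.4778  0.5976 -0.5665  1.9073  1.0075  1.0591  0.8211]
0.042 0.5235987755982988 [ 0.4505  0.5882 -0.5284  1.9089  0.9901  1.041   0.3089]
0.042 1.0471975511965976 [ 0.3608  0.563  -0.4054  1.9143  0.9341  0.9863 -0.1768]
0.042 1.5707963267948966 [ 0.3094  0.552  -0.3364  1.9174  0.9026  0.9578 -0.678 ]
```

```bash
cat >> h.py <<'E'
MAIN=(np.array([.5213,.2158,.093]),-113.8)
LAMP=(np.array([.5604,-.2344,.075]),-93.3)
E
python3 - <<'E'
from rig import *
from h import *
o,yaw=MAIN; X,Y,U,N=axes(yaw)
s=sense(); move_l(s['position']+[0,0,.2],feed=.2)
R=tool_R(yaw,0)
movep(o+N*.30+[0,0,.1],R)
move_l(o+N*.24,feed=.15)
s=sense(); print(s['time_s'],s['position'],s['joint_pos'],o+N*.24)
p,d=camera('wrist'); cv2.imwrite('pics/w1.png',p[:,:,::-1]); np.savez('w1.npz',p=p,d=d,pos=s['position'],R=s['tcp_rot'])
p,d=camera('side'); cv2.imwrite('pics/s1.png',p[:,:,::-1])
E
```

```text
Traceback (most recent call last):
rig.Unreachable: the arm cannot take that pose within its joint ranges
```

```bash
python3 - <<'E'
from rig import *
from h import *
from scipy.spatial.transform import Rotation as Ro
o,yaw=MAIN; X,Y,U,N=axes(yaw); R=tool_R(yaw,0)
print(sense()['position'],sense()['joint_pos'])
for h in (.2,.24,.27): print(h,o+N*h,inverse_kinematics(o+N*h,R))
for t in (0,10,20,30):
  Rt=Ro.from_rotvec(np.radians(t)*Y).as_matrix()@R  # sign check
  print(t,Rt[:,0])
  for P in ([.55,.40,.40],[.5,.45,.40],[.6,.35,.45],[.55,.38,.36]): print('  ',P,inverse_kinematics(P,Rt))
E
```

```text
[ 0.1719 -0.6519  0.4539] [ 1.275   0.3841 -0.0379  1.2219  0.0141  1.5384 -0.0734]
0.2 [0.5617 0.3073 0.2662] [-0.1341  0.8377 -1.0238  1.297   0.718   1.9018  0.0292]
0.24 [0.5697 0.3256 0.3008] [-0.1873  0.8222 -0.9909  1.2047  0.6993  1.9618  0.0651]
0.27 [0.5758 0.3393 0.3268] [-0.2892  0.7642 -0.8066  1.134   0.6065  1.9599  0.1564]
0 [-0.2018 -0.4575 -0.866 ]
   [0.55, 0.4, 0.4] [-0.838   0.6566  0.1421  0.9937  0.1446  1.9687  0.4752]
   [0.5, 0.45, 0.4] [-1.0187  0.6637  0.3333  1.009   0.019   1.9742  0.4559]
   [0.6, 0.35, 0.45] None
   [0.55, 0.38, 0.36] [-0.4398  0.711  -0.6276  1.0745  0.4878  1.9827  0.1844]
10 [-0.138  -0.3129 -0.9397]
   [0.55, 0.4, 0.4] [-0.2827  0.7361 -0.9945  1.0491  0.6202  1.9714  0.0622]
   [0.5, 0.45, 0.4] [-0.3704  0.7301 -0.9946  1.0601  0.5806  1.9668 -0.0398]
   [0.6, 0.35, 0.45] [-0.4519  0.6189 -0.4285  0.9328  0.3752  1.9571  0.3922]
   [0.55, 0.38, 0.36] [-0.1801  0.7893 -1.1393  1.1553  0.6987  1.9326 -0.0062]
20 [-0.0701 -0.1589 -0.9848]
   [0.55, 0.4, 0.4] [-0.1606  0.6936 -1.1035  1.1558  0.6148  1.7917  0.038 ]
   [0.5, 0.45, 0.4] [-0.227   0.7159 -1.1807  1.1697  0.6372  1.8094 -0.0963]
   [0.6, 0.35, 0.45] [-0.1324  0.676  -1.0432  1.0206  0.611   1.8821  0.1918]
   [0.55, 0.38, 0.36] [-0.1144  0.6819 -1.0742  1.2601  0.5964  1.6965  0.0475]
30 [-0.  0. -1.]
   [0.55, 0.4, 0.4] [-0.0664  0.6092 -1.0949  1.2697  0.5336  1.5636  0.0751]
   [0.5, 0.45, 0.4] [-0.1295  0.6306 -1.1781  1.2879  0.5761  1.5796 -0.0653]
   [0.6, 0.35, 0.45] [ 0.0265  0.6692 -1.2268  1.1307  0.6313  1.7162  0.1451]
   [0.55, 0.38, 0.36] [ 0.0201  0.6515 -1.1846  1.3656  0.5977  1.5092  0.0355]
```

Going through (0.55, 0.40, 0.40) at a 10° tilt, then on to the pose along the panel's normal.

```bash
python3 - <<'E'
from rig import *
from h import *
from scipy.spatial.transform import Rotation as Ro
o,yaw=MAIN; X,Y,U,N=axes(yaw); R=tool_R(yaw,0)
movep([.55,.40,.40],Ro.from_rotvec(np.radians(20)*Y).as_matrix()@R)
movep(o+N*.24,R)
s=sense(); print(s['time_s'],s['position'],s['joint_pos'],o+N*.24)
p,d=camera('wrist'); cv2.imwrite('pics/w1.png',p[:,:,::-1]); np.savez('w1.npz',p=p,d=d,pos=s['position'],R=s['tcp_rot'])
p,d=camera('side'); cv2.imwrite('pics/s1.png',p[:,:,::-1])
E
```

```text
5.7333 [0.5695 0.3265 0.3016] [-0.1914  0.8175 -0.9813  1.2038  0.6922  1.9573  0.0698] [0.5697 0.3256 0.3008]
```

View pics/w1.png

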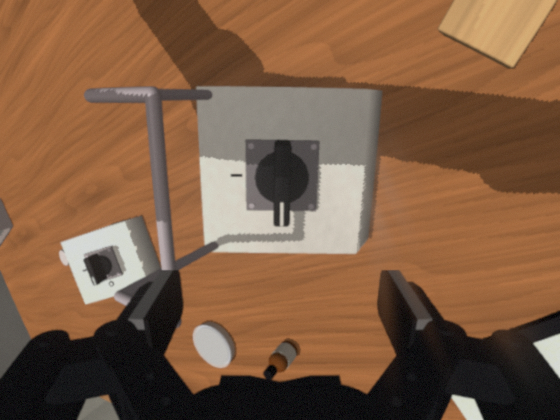

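View pics/s1.png

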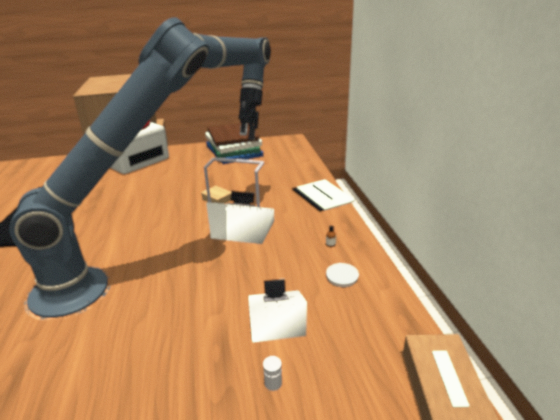

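The wrist view shows the handle bar from (282,140) to (283,225). Its white pointer is at the bottom, which is the box's +y, so it is off. The guard bar runs at columns 150–170, well to the upslope side. I'll measure from this picture.

```bash
cat >> h.py <<'E'
def wcloud(z,c):
    T=c['tool_from_camera']; R=z['R']@T[:3,:3]; t=z['R']@T[:3,3]+z['pos']
    return cloud(z['d'],c['K'],c['dist'],R,t),R,t
def measure(f,c,ctr,yaw,boxrad,barmin=.03):
    z=np.load(f); P,Rc,t=wcloud(z,c); X,Y,U,N=axes(yaw); p=z['p'].astype(int)
    l=P-ctr; u,y,n=l@U,l@Y,l@N
    w=(abs(u)<boxrad)&(abs(y)<boxrad)&(abs(n)<.012)&(z['d']>0)&(p.max(-1)>105)&(p.max(-1)-p.min(-1)<40)
    q=P[w]; A=np.c_[q[:,:2],np.ones(len(q))]; k=np.ones(len(q),bool)
    for _ in range(10):
        s=np.linalg.lstsq(A[k],q[k,2],rcond=None)[0]; k=abs(A@s-q[:,2])<.004
    print('panel slope',np.degrees(np.arctan(np.hypot(*s[:2]))),'yaw',np.degrees(np.arctan2(s[1],s[0])),'offs z',s@[*ctr[:2],1]-ctr[2],k.sum())
    b=(abs(u)<.05)&(abs(y)<.06)&(n>barmin)&(n<.06)&(z['d']>0)
    print('bar top n',np.median(n[b]),b.sum())
    # top face pixels -> rays onto bar-top plane
    bb=b&(n>np.median(n[b])-.006); r=cv2.minAreaRect(np.c_[u[bb],y[bb]].astype(np.float32)*1000)
    print('bar rect (u,y mm)',r)
    return r
E
python3 - <<'E'
from rig import *
from h import *
c=camera_params('wrist'); measure('w1.npz',c,*MAIN,.085)
E
```

```text
panel slope 29.99955997627644 yaw -114.54305531292117 offs z 0.0017788938895940964 19466
bar top n 0.04925299328353043 1450
bar rect (u,y mm) ((-1.3123416900634766, -0.8838958740234375), (79.72767639160156, 15.889881134033203), 89.70829772949219)
```

The bar measures 79.7 × 15.9 mm at 49 mm above the panel, within 1.5 mm of where I expected it. I'll apply that correction, then go in and grip.

```bash
cat >> h.py <<'E'
_X,_Y,_U,_N=axes(-114.1)
MAIN=(MAIN[0]-_U*.0012-_Y*.0009+_N*.001,-114.1)
E
python3 - <<'E'
from rig import *
from h import *
o,yaw=MAIN; X,Y,U,N=axes(yaw); R=tool_R(yaw,0)
command_gripper(.06,40)
move_l(o+N*.13,R,feed=.12)
hit=move_l(o+N*.043,feed=.06,until_force=8)
s=sense(); print(hit,s['time_s'],s['position'],o+N*.043,s['wrist_force'],s['joint_pos'])
if not hit:
    command_gripper(0.0,40)
    s=sense(); print(s['finger_gap'],s['wrist_force'],s['ft_torque'],(s['position']-o)@np.c_[U,Y,N])
E
```

```text
False 8.8667 [0.53   0.2376 0.1308] [0.5299 0.2372 0.1305] [-0.3674  0.0409  0.2113] [-0.0321  0.8713 -0.9589  1.5888  0.757   1.6253 -0.0379]
0.015301405348742445 [ 1.9716  5.5634 -3.8944] [ 1.1405 -0.8547 -0.3377] [-0.0012 -0.      0.0433]
```

```bash
python3 - <<'E'
from rig import *
from h import *
o,yaw=MAIN; X,Y,U,N=axes(yaw)
q0=np.array(sense()['joint_pos'])
for th in (.2,.4,.6,.8,1.0,1.2,1.4,1.5,1.571):
    q=q0.copy(); q[6]-=th; move_joints(q); s=sense()
    f=np.linalg.norm(s['wrist_force']); print(th,round(s['time_s'],2),s['joint_pos'][6]-q0[6],'F',f,'M.N',np.dot(s['ft_torque'],N),s['finger_gap'])
    if f>60: print('stop');break
p,d=camera('top'); cv2.imwrite('pics/t2.png',cv2.resize(p[190:290,170:280],None,fx=5,fy=5)[:,:,::-1])
E
```

```text
0.2 9.64 -0.19630187112523606 F 3.6337074550605473 M.N 0.08903655249300253 0.014762048579068814
0.4 9.95 -0.3941934073848486 F 6.168575030678845 M.N 0.035564247495779855 0.015431958116794934
0.6 10.26 -0.5942084252501125 F 6.554905355115307 M.N 0.005143499074207033 0.01569069805278439
0.8 10.57 -0.7942839867780236 F 7.065018154405861 M.N 0.025438661379240755 0.015690610755141953
1.0 10.88 -0.9943921066385121 F 7.924049665589158 M.N -0.035919761917321776 0.015413149609265944
1.2 11.18 -1.1944173282673638 F 8.458975702656247 M.N -0.036385239362124504 0.015788034590271293
1.4 11.49 -1.3945115607111733 F 9.143648854918764 M.N -0.060477287947175024 0.015094780602173334
1.5 11.74 -1.4945551557462053 F 8.772308374588563 M.N -0.13588207642950154 0.015400874726740779
1.571 11.99 -1.5654850740187927 F 9.931506732472128 M.N -0.1334038299450715 0.015327636375019289
```

View pics/t2.png

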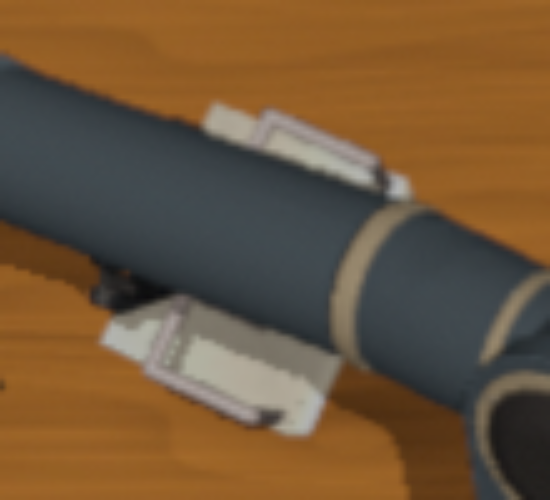

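The arm hides the handle, but the torque shows it is past the over-centre point, with no stop felt yet. I'll turn slightly further until the stop pushes back, then release and look.

```bash
python3 - <<'E'
from rig import *
from h import *
o,yaw=MAIN; X,Y,U,N=axes(yaw)
q0=np.array(sense()['joint_pos'])
for th in (.02,.04,.06,.08):
    q=q0.copy(); q[6]-=th; move_joints(q); s=sense(); m=np.dot(s['ft_torque'],N)
    print(th,'F',np.linalg.norm(s['wrist_force']),'M',m)
    if m>.4: break
command_gripper(.06)
s=sense(); R=np.array(s['tcp_rot']); print(s['wrist_force'])
move_l(s['position']-R[:,0]*.19,feed=.12)
s=sense(); print(s['time_s'])
p,d=camera('wrist'); cv2.imwrite('pics/w2.png',p[:,:,::-1]); np.savez('w2.npz',p=p,d=d,pos=s['position'],R=s['tcp_rot'])
measure('w2.npz',camera_params('wrist'),*MAIN,.085)
E
```

```text
0.02 F 3.431347660373115 M 0.301559131834161
0.04 F 4.687232852631079 M 1.222429466062414
[-0.2302 -0.498  -0.9361]
14.7667
panel slope 30.053814412873475 yaw -114.631856131511 offs z 0.0005840521814835381 20513
bar top n 0.048214986196461876 1502
bar rect (u,y mm) ((-0.9549560546875, -0.13633155822753906), (15.968338966369629, 79.0493392944336), 89.37931060791016)
```

View pics/w2.png

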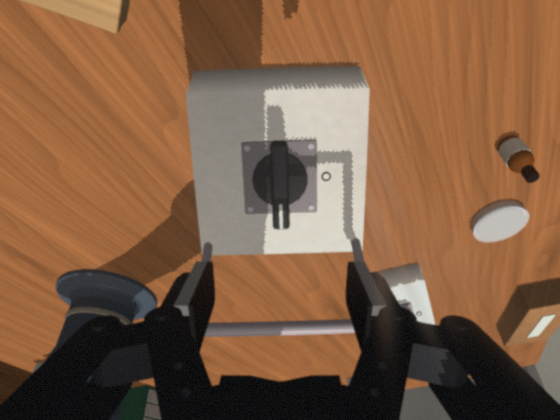

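The large handle is on. The stop was felt at +1.2 Nm, the bar lies upslope within 0.6° after release, and the pointer is at (282,215), upslope. Now over to the lamp by a high path.

```bash
python3 - <<'E'
from rig import *
from h import *
from scipy.spatial.transform import Rotation as Ro
o,yaw=MAIN; X,Y,U,N=axes(yaw)
V=Ro.from_rotvec(np.radians(20)*Y).as_matrix()@tool_R(yaw,0)
movep([.55,.40,.40],V)
o,yaw=LAMP; X,Y,U,N=axes(yaw)
R=tool_R(yaw,0)
movep([.56,.12,.47],Ro.from_rotvec(np.radians(20)*Y).as_matrix()@R)
print(sense()['position'])
movep(o+N*.24,R)
s=sense(); print(s['time_s'],s['position'],s['joint_pos'],o+N*.24)
p,d=camera('wrist'); cv2.imwrite('pics/w3.png',p[:,:,::-1]); np.savez('w3.npz',p=p,d=d,pos=s['position'],R=s['tcp_rot'])
measure('w3.npz',camera_params('wrist'),o,yaw,.06)
E
```

```text
[0.5598 0.1209 0.4697]
18.4667 [ 0.5682 -0.1129  0.284 ] [ 0.6171  0.5047 -1.0121  1.7461  0.8961  1.4715  0.8675] [ 0.5673 -0.1146  0.2828]
panel slope 30.067120621175846 yaw -93.32546447424389 offs z -9.483671139666472e-05 9339
bar top n 0.04553771700144042 762
bar rect (u,y mm) ((0.6938834190368652, -1.2946128845214844), (12.555622100830078, 51.435340881347656), 0.2849070131778717)
```

View pics/w3.png

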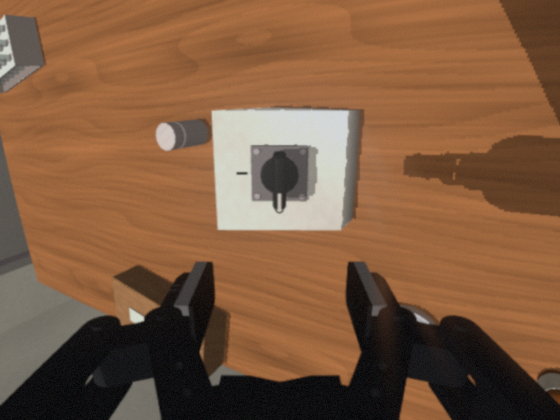

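The lamp bar measures 51.4 × 12.6 mm at 45.5 mm, with the pointer at (279,203), so it is off. It is only 1.5 mm away from the estimate. Gripping and turning it.

```bash
cat >> h.py <<'E'
_X,_Y,_U,_N=axes(-93.3)
LAMP=(LAMP[0]+_U*.0007-_Y*.0013,-93.3)
E
python3 - <<'E'
from rig import *
from h import *
o,yaw=LAMP; X,Y,U,N=axes(yaw); R=tool_R(yaw,0)
command_gripper(.05,30)
move_l(o+N*.12,R,feed=.12)
hit=move_l(o+N*.042,feed=.06,until_force=8)
print(hit)
if hit: raise SystemExit
command_gripper(0.0,30)
s=sense(); print(s['time_s'],s['finger_gap'],s['wrist_force'],(s['position']-o)@np.c_[U,Y,N])
if s['finger_gap']<.009: raise SystemExit
q0=np.array(s['joint_pos'])
for th in (.3,.6,.9,1.2,1.4,1.5,1.55,1.57,1.59,1.61,1.63,1.65):
    q=q0.copy(); q[6]-=th; move_joints(q); s=sense()
    f=np.linalg.norm(s['wrist_force']); m=np.dot(s['ft_torque'],N); print(th,round(s['time_s'],2),'F',f,'M.N',m,s['finger_gap'])
    if f>50 or (th>1.45 and m>.4): print('stop');break
command_gripper(.06)
s=sense(); R=np.array(s['tcp_rot'])
move_l(s['position']-R[:,0]*.19,feed=.12)
s=sense(); print(s['time_s'],s['wrist_force'])
p,d=camera('wrist'); cv2.imwrite('pics/w4.png',p[:,:,::-1]); np.savez('w4.npz',p=p,d=d,pos=s['position'],R=s['tcp_rot'])
measure('w4.npz',camera_params('wrist'),o,yaw,.06)
p,d=camera('top'); cv2.imwrite('pics/t4.png',p[:,:,::-1])
E
```

```text
False
21.8 0.012555311281789099 [ 0.2447  2.9489 -0.9057] [-0.0011  0.0001  0.0424]
0.3 22.19 F 3.8239888933533157 M.N 0.008048680914334066 0.012489470914575375
0.6 22.58 F 6.96786529286524 M.N -0.011611662863878111 0.012665178661451072
0.9 22.98 F 9.394769485086137 M.N -0.009474059841620258 0.012368397068846512
1.2 23.37 F 11.039346416817096 M.N -0.04214605154970327 0.012248615514191567
1.4 23.68 F 10.874956290296616 M.N -0.08826339488449392 0.012271942099289924
1.5 23.93 F 11.961139291488438 M.N -0.08372407222036302 0.012683302991500037
1.55 24.18 F 13.0109577400411 M.N -0.02977696579225304 0.012419961885424796
1.57 24.43 F 11.49852256337874 M.N -0.054088583148354734 0.012400065534005926
1.59 24.68 F 11.939281902587542 M.N 0.4373684525610999 0.01237418193993468
stop
26.925 [-0.7661 -0.3617  0.586 ]
panel slope 30.094599468942466 yaw -93.48846709516614 offs z -5.392268727270888e-05 10029
bar top n 0.04549227263234629 788
bar rect (u,y mm) ((-1.05145263671875, -0.01935863494873047), (13.01005744934082, 51.04098129272461), 89.93701934814453)
```

```bash
ls pics
```

```text
s1.png
side0.png
t2.png
t4.png
top0.png
tz1.png
tz2.png
w1.png
w2.png
w3.png
w4.png
wrist0.png
```

View pics/w4.png

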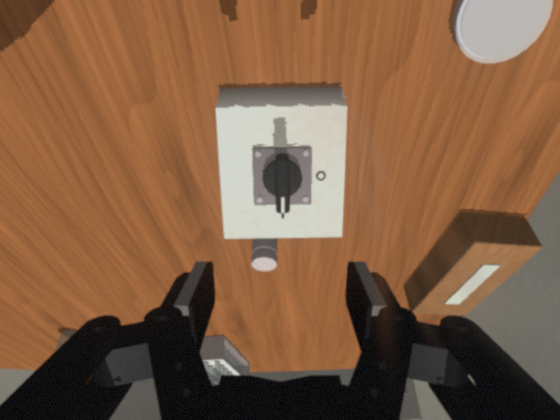

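View pics/t4.png

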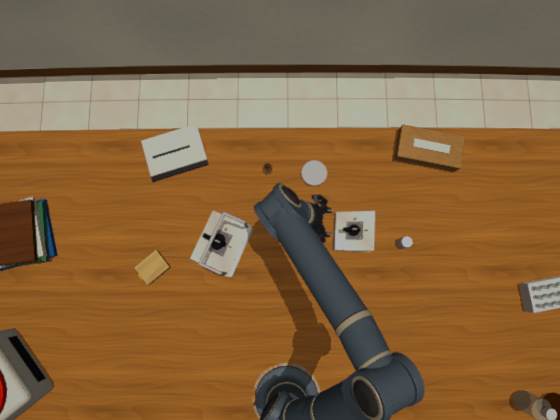

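The wrist view shows the lamp pointer at (283,205), upslope, so the lamp is on. In the top view both bars lie along the slope (main at (216,240), lamp at (352,230)). The bottle, dish, slide box and canister are at the same pixels as at the start.

```bash
python3 - <<'E'
from rig import *
print(sense()['time_s'],sense()['wrist_force']); finish_job()
E
```

```text
27.025 [0.06272797 0.42276903 0.0903429 ]
the job is handed in; nothing more can be done
```

Both handles are on and released: I turned the main isolator first, then the lamp handle, and handed the job in at 27.0 s.

- **Main isolator:** I gripped it tilted along the panel's normal, under the guard bar, and turned it until the hard stop pushed back at about 1.2 Nm. After release, the wrist camera showed the bar up the slope within about 0.6°, with the pointer up.
- **Lamp handle:** I turned it to its stop, where it pushed back at about 0.44 Nm. After release, the bar was up the slope within about 0.1°, with the pointer up.
- **Forces:** The wrist force readings I took stayed below about 13 N, and the arm was clear of everything at hand-in.
- **Bystanders:** The last top view shows the slide box, bottle, dish and canister where they were at the start. I compared these by eye rather than measuring them again.

No check failed. The yaw estimates for the main console disagreed by up to 2° (-113° to -115°), so I used -114.1°. One planned approach pose was out of reach and was refused before the arm moved, so I used a less tilted waypoint instead.

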